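# Put the garlic away and close the washed pots

### The job

The terracotta garlic keeper and the two storage jars are washed and dry. Put the garlic bulb back into the garlic keeper and close all three pots, each with its own lid seated level all the way down in the mouth. Leave the pots standing where they are, and do not bang the lids down.

Things in the scene. Friction and masses are not known exactly. Their poses are not given: they have to be found in the camera images.
- garlic: whole white garlic bulb, loose, standing stem up: 60 mm wide (widest about 22 mm up, tapering to the stem) and 59 mm tall, about 0.06 kg. Origin: centre of its underside; z up the stem. Not the lime or the lemon, which are only standing by.
- keeper: garlic keeper: low round terracotta (orange-brown) pot with a row of small dark air holes, open at the top, loose, 0.5 kg. 88 mm across, 57 mm tall; mouth 78 mm inside, walls 5 mm, narrowing to a floor about 62 mm across, 6 mm above the underside. The bulb may be let go with the fingertips at the rim. Origin: centre of the underside; z up, round, so yaw has no meaning.
- white_jar: white ceramic jar, open at the top, loose, 0.4 kg. 67 mm across, 82 mm tall; rim 62 mm outside, mouth 52 mm inside. Origin: centre of the underside; z up, round, so yaw has no meaning.
- green_jar: small grey-green ceramic jar, open at the top, loose, 0.25 kg. 52 mm across, 64 mm tall; rim 47 mm outside, mouth 37 mm inside. Origin: centre of the underside; z up, round, so yaw has no meaning.
- keeper_lid: domed terracotta lid of the keeper, knob up, 87 mm across, 0.18 kg, hollow (garlic fits under). Stands on a tapered ring 5 mm deep, 65 to 71 mm across, that drops into the mouth; its flange rests on the rim. Dome top 26 mm, knob top 59 mm above the underside; knob round, 24 mm wide from 20 to 27 mm above the dome. Origin: underside centre; seated, 52 mm above the keeper's origin.
- white_lid: white ceramic lid of the white jar, wooden knob up, 64 mm across, 0.12 kg. Stands on a tapered plug 9 mm deep, 37 to 45 mm across, that drops into the mouth; its flange rests on the rim. Plate top 17 mm, knob top 49 mm above the underside; knob round, 24 mm wide from 20 to 27 mm above the plate. Origin: underside centre; seated, 73 mm above the jar's origin.
- green_lid: small grey-green ceramic lid of the small grey-green jar, wooden knob up, 46 mm across, 0.08 kg. Stands on a tapered plug 9 mm deep, 22 to 30 mm across, that drops into the mouth; its flange rests on the rim. Plate top 17 mm, knob top 49 mm above the underside; knob round, 24 mm wide from 20 to 27 mm above the plate. Origin: underside centre; seated, 55 mm above the jar's origin.

How it is judged:
By the outcome, as a careful person would: the job done as asked, in the order asked, and still so for the second after the job is handed in, with the robot touching nothing.
It also fails if it takes over 106 s, if anything falls off the work surface, if the arm or the gripper's body presses on something with over 40 N, if the wrist force passes 120 N, or if a joint passes its speed limit or range.

### The arm

A 6-joint arm with a two-finger parallel gripper is mounted at the origin on a cart in front of the work surface, level with it; the furniture and walls round the work are solid. World frame = base frame: x ahead of the robot, y to its left, z up, the work surface at z = 0. Lengths are in mm, angles in rad, forces in N, time in s.
With the tool pointing down it reaches from about 300 to 850 mm from the base axis. Payload 5.4 kg.
Tool frame: the origin (TCP) lies at the centre of the arm's flange, where the gripper is bolted on; the fingertips stand 173 mm ahead of it and the grasp point (between the pads) lies 155 mm ahead of it; z points along the fingers, y is the line along which they close (so a half turn about z gives the same grasp; the last joint's range is limited). The gripper opens to 85 mm and grips with 20 to 120 N. Pads are 22 mm wide; open, the fingers measure 114 mm over their backs; the gripper's body (76 mm by 85 mm) begins 54 mm behind the grasp point. The pads swing forward as they close: fully open they stand 13 mm farther back than shut.
Start: joints at [-1.315, 0.158, 1.597, -0, 1.386, -0.21], TCP at [258.229, -513.736, 404.699] pointing down, gripper open.
Joint ranges: [-2.91, 2.91], [-0.94, 2.29], [0.18, 2.7], [-1.29, 4.43], [0.17, 2.64], [-3, 3]. Speed limits (rad/s): [2.57, 2.57, 3.14, 3.14, 3.14, 3.14].

### API

Orientations are given as a 3x3 rotation matrix whose columns are the frame's x, y, z axes.
In Python, from plant import manip gives the robot as it stands.
- The arm moves only by the tool carry_out, never from a script. Its argument "steps" is a list of rows, each a list of 7 numbers: the shift along the world's x, y, z in m, then the turn, a rotation vector about the world's x, y, z in degrees, then the opening, from 0 (shut) to 1 (fully open). In form: [[x, y, z, wx, wy, wz, jaw], ...]. A call has 1 to 8 rows; each row is the pose to reach, as a shift and turn from the pose commanded when the call began; what a row does not reach only later rows make up. A row lasts 1/8 s, in which the tool goes at most 62.5 mm and 10.7 degrees, less where a joint would pass 70% of its speed; a pose out of reach is approached as far as the arm can. A call with a gripper value outside its range is refused whole. The fingers move at their own pace and stop on an object; the grip force is fixed at half the most. Time passes only in rows, so rows that repeat a pose let the fingers close. It gives the time, the measured TCP pose, the force, the opening and the grip force at its end, in the units of the state.
- manip.get_obs(): the state, without advancing time (a new reading comes with each control period).
- manip.get_image(name): name is "side" or "top"; returns the picture (480x640x3 uint8, blue, green, red); there is no depth.
- manip.calibration(name): a dict with "fx", "fy", "cx", "cy" (pixels), "world_from_camera" (4x4, takes a point from camera to world coordinates). Camera axes: x right, y up, looking along -z (the intrinsics and any distortion apply to the point x, -y, -z); pixel columns grow to the right and rows downward; lengths in mm; the calibration is good to about 2 mm. A picture is of the moment at which its call begins. calibration takes no time and is no camera call.
- manip.hand_in(): hands the job in; it is judged then, once.
Trained networks look in the newest picture that a camera, given by its name, has taken for a name from the list of things; names that differ only in an ending like _2 or _b are one class to them, and where a whole thing is asked for, a point or a joint stands for the part that bears it (a point fixed in the world has none). Each returns a list of dicts, best first, with "confidence" (0 to 1); they miss things now and then, are a little off and sometimes report something else, mostly with a low value. They report only what shows in the picture. A call takes as long as a camera call.
- manip.outline_of(camera, target): "pixels" (480x640 bool, what is visible of it) and "bbox" ([centre column, centre row, width, height] in pixels, round what is visible of it).
- manip.spot_point(camera, target): "centre" ([row, column] in pixels: a listed point, or the origin of a listed thing).
The state is a dict: "clock": time; "joint_positions": joint angles; "joint_vel": joint speeds; "joint_efforts": joint torques, N m; "eef_pos": TCP position; "orientation": TCP orientation; "wrist_force": force on the tool from outside, world axes, zero at the start; "moment": the same for the moment, N m; "finger_gap": finger opening in mm; "finger_force": force on a finger pad.
Only numpy, scipy, OpenCV 4.12 (cv2) and the standard library are available. Lean on these libraries where they do the work, as an engineer would, in place of code of your own. Each camera call takes 0.05 s, during which the arm holds its last target. There are 200 camera calls.

## Working session

There is one attempt and no reset: what is moved stays moved. The work goes in short steps, Python scripts to look and compute and a tool call to move; the robot and the scene stay as the last step left them, time stands still between calls to the robot, and variables do not carry over. Pictures are saved under pics/ and viewed, at most 14 in all, crops included, and the job is handed in when it is done.

Besides the shell and the picture viewer there is one more tool, called by a JSON object that holds its "method" and its "body", one argument or row to a line. carry_out: Moves the arm, as the interface text tells. Its arguments: {"type":"object","properties":{"steps":{"type":"array","items":{"type":"array","items":{"type":"number"}}}},"required":["steps"]}

```bash
ls; mkdir -p pics; cat > h.py <<'E'
import numpy as np, cv2
from plant import manip
def proj(cam,p):
    c=manip.calibration(cam);T=np.linalg.inv(np.array(c["world_from_camera"]))
    q=T[:3,:3]@np.asarray(p,float)+T[:3,3]
    return np.array([c["cx"]+c["fx"]*q[0]/-q[2], c["cy"]+c["fy"]*(-q[1])/-q[2]])
def ray(cam,u,v):
    c=manip.calibration(cam);T=np.array(c["world_from_camera"])
    d=T[:3,:3]@np.array([(u-c["cx"])/c["fx"],-(v-c["cy"])/c["fy"],-1]);return T[:3,3],d
def at_z(cam,u,v,z):
    o,d=ray(cam,u,v);return o+d*(z-o[2])/d[2]
E
python3 - <<'E'
from h import *
np.set_printoptions(precision=1,suppress=True)
for c in("top","side"):
    im=manip.get_image(c);cv2.imwrite(f"pics/{c}0.png",im);k=manip.calibration(c);print(c,{a:b for a,b in k.items() if a!="world_from_camera"},np.array(k["world_from_camera"]))
    for n in "garlic keeper white_jar green_jar keeper_lid white_lid green_lid".split():
        for r in manip.spot_point(c,n)[:2]:
            v,u=r["centre"];print(c,n,round(r["confidence"],2),(round(u),round(v)),at_z(c,u,v,0))
        for r in manip.outline_of(c,n)[:1]: print("   box",round(r["confidence"],2),np.array(r["bbox"]))
print(manip.get_obs()["orientation"],manip.get_obs()["clock"])
E
```

```text
pics
top {'fx': 500.22771086728744, 'fy': 500.22771086728744, 'cx': 316.8687554154825, 'cy': 242.30767312787287} [[ -0.    1.   -0.1 388.9]
 [ -1.   -0.    0.  -77.1]
 [  0.    0.1   1.  870.3]
 [  0.    0.    0.    1. ]]
top garlic 0.78 (241, 251) [472.7  38.1   0. ]
top keeper 0.68 (344, 213) [ 535.8 -144.     0. ]
   box 0.84 [342.9 208.6  48.9  51.3]
top white_jar 0.75 (288, 214) [536.5 -46.2   0. ]
top white_jar 0.72 (342, 213) [ 536.1 -139.6    0. ]
   box 0.78 [288.7 211.2  36.8  44.5]
top green_jar 0.72 (389, 232) [ 500.6 -221.7    0. ]
top green_jar 0.17 (284, 266) [445.8 -36.5   0. ]
   box 0.98 [392.1 229.9  35.7  34.1]
top keeper_lid 0.66 (286, 266) [445.4 -39.6   0. ]
top white_lid 0.9 (329, 275) [ 428.6 -115.5    0. ]
   box 0.8 [329.5 273.1  35.2  38.2]
   box 0.78 [380.6 280.2  22.1  25.1]
side {'fx': 492.7048560389748, 'fy': 492.7048560389748, 'cx': 315.6799302816589, 'cy': 241.10647142560768} [[ -0.9   0.1  -0.3 224.2]
 [ -0.4  -0.4   0.9 635.5]
 [ -0.    0.9   0.4 351.4]
 [  0.    0.    0.    1. ]]
side garlic 0.58 (308, 295) [465.9  33.    0. ]
   box 0.58 [306.8 282.   39.6  39. ]
side keeper 0.69 (303, 250) [ 538.4 -122.3    0. ]
   box 0.62 [309.  232.2  42.3  39.7]
side white_jar 0.68 (285, 267) [537.6 -43.5   0. ]
   box 0.87 [288.4 244.1  38.1  61. ]
side green_jar 0.57 (339, 234) [ 501.6 -217.9    0. ]
   box 0.89 [339.6 219.6  28.1  39.2]
side keeper_lid 0.82 (336, 276) [448.5 -41.2   0. ]
   box 0.67 [338.3 264.   55.4  47. ]
side white_lid 0.77 (364, 261) [ 421.  -112.4   -0. ]
side white_lid 0.53 (380, 245) [ 412.9 -192.8    0. ]
   box 0.74 [339.2 264.9  50.2  44.5]
side green_lid 0.95 (380, 246) [ 412.6 -187.8    0. ]
   box 0.79 [378.5 232.6  21.3  28.8]
[[ 0.9  0.4 -0. ]
 [ 0.4 -0.9  0. ]
 [-0.  -0.  -1. ]] 1.5
```

View pics/top0.png

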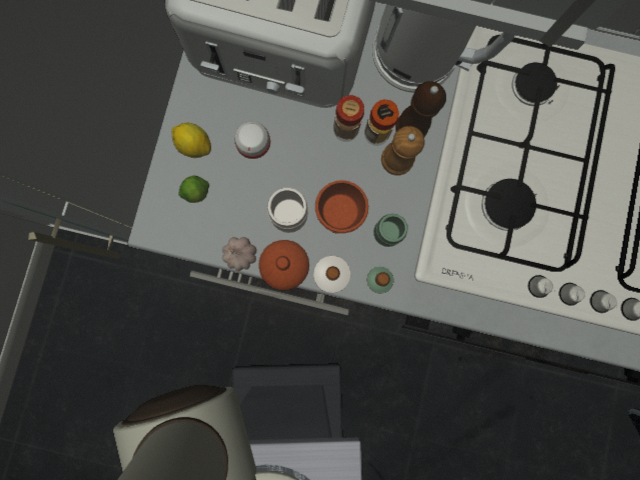

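View pics/side0.png

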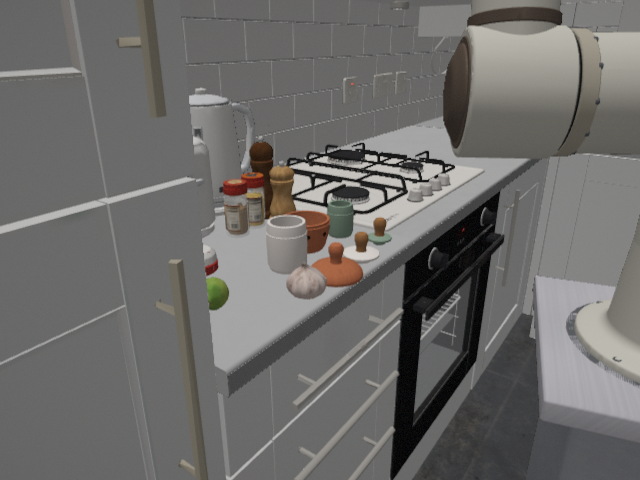

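The top view shows garlic (239,253), keeper lid (284,265), white lid (332,274) and green lid (380,280) in the front row. Behind them are the white jar (288,208), keeper (342,207) and green jar (391,229), with tall shakers and the toaster further back. The side view agrees. Next I'll refine the positions by fitting model silhouettes to the outlines.

```bash
cat >> h.py <<'E'
from scipy.optimize import minimize
PROF={ # (z, radius)
"garlic":[(0,18),(8,26),(22,30),(35,22),(45,10),(59,5)],
"keeper":[(0,36),(28,44),(57,44)],"white_jar":[(0,33.5),(70,33.5),(82,31)],"green_jar":[(0,26),(54,26),(64,23.5)],
"keeper_lid":[(0,33),(5,43.5),(9,43.5),(26,14),(46,12),(53,12),(59,7)],
"white_lid":[(0,19),(9,32),(17,32),(37,12),(44,12),(49,7)],"green_lid":[(0,11),(9,23),(17,23),(37,12),(44,12),(49,7)]}
def sil(cam,n,x,y,z0=0):
    a=np.linspace(0,2*np.pi,32,endpoint=False);m=np.zeros((480*4,640*4),np.uint8)
    P=[[np.array([x+r*np.cos(t),y+r*np.sin(t),z+z0]) for t in a] for z,r in PROF[n]]
    for lo,hi in zip(P,P[1:]):
        q=np.array([proj(cam,p) for p in lo+hi])
        cv2.fillConvexPoly(m,cv2.convexHull(np.round(q*4+2).astype(np.int32)),1)
    return cv2.resize(m.astype(np.float32),(640,480),interpolation=cv2.INTER_AREA)
def fit(cam,n,mask,x,y,z0=0):
    f=lambda p:np.abs(sil(cam,n,p[0],p[1],z0)-mask).sum()/mask.sum()
    r=minimize(f,[x,y],method="Nelder-Mead",options=dict(initial_simplex=[[x,y],[x+6,y],[x,y+6]],xatol=.2,fatol=1e-4,maxiter=50))
    return r.x,r.fun
E
python3 - <<'E'
from h import *
np.set_printoptions(precision=1,suppress=True)
G=dict(garlic=(470,36),keeper=(536,-142),white_jar=(537,-45),green_jar=(501,-220),keeper_lid=(447,-40),white_lid=(426,-114),green_lid=(413,-190))
for c in("top","side"):
    manip.get_image(c)
    for n,g in G.items():
        for r in manip.outline_of(c,n)[:2]:
            b=r["bbox"];e=proj(c,[*g,25])
            if np.hypot(b[0]-e[0],b[1]-e[1])<18: print(c,n,round(r["confidence"],2),*fit(c,n,np.array(r["pixels"],np.float32),*g))
o=manip.get_obs();print(o["clock"],o["orientation"],np.degrees(np.arctan2(o["orientation"][1][1],o["orientation"][0][1])),o["finger_gap"])
E
```

```text
Traceback (most recent call last):
  File "h.py", line 27, in fit
    r=minimize(f,[x,y],method="Nelder-Mead",options=dict(initial_simplex=[[x,y],[x+6,y],[x,y+6]],xatol=.2,fatol=1e-4,maxiter=50))
  File "h.py", line 26, in <lambda>
    f=lambda p:np.abs(sil(cam,n,p[0],p[1],z0)-mask).sum()/mask.sum()
                      ~~~^^^^^^^^^^^^^^^^^^^^
  File "h.py", line 22, in sil
    q=np.array([proj(cam,p) for p in lo+hi])
                ~~~~^^^^^^^
  File "h.py", line 4, in proj
    c=manip.calibration(cam);T=np.linalg.inv(np.array(c["world_from_camera"]))
ValueError: time passes only in moves, steps and waits
```

```bash
cat > p.py <<'E'
import re
s=open('h.py').read().replace('manip.calibration(cam)','cal(cam)').replace('def proj','import functools\n@functools.lru_cache\ndef cal(c): return manip.calibration(c)\ndef proj',1)
open('h.py','w').write(s)
E
python3 p.py
python3 - <<'E'
from h import *
np.set_printoptions(precision=1,suppress=True)
G=dict(garlic=(470,36),keeper=(536,-142),white_jar=(537,-45),green_jar=(501,-220),keeper_lid=(447,-40),white_lid=(426,-114),green_lid=(413,-190))
for c in("top","side"):
    manip.get_image(c)
    for n,g in G.items():
        for r in manip.outline_of(c,n)[:2]:
            b=r["bbox"];e=proj(c,[*g,25])
            if np.hypot(b[0]-e[0],b[1]-e[1])<18: print(c,n,round(r["confidence"],2),*fit(c,n,np.array(r["pixels"],np.float32),*g))
o=manip.get_obs();print(o["clock"],o["eef_pos"],np.degrees(np.arctan2(o["orientation"][1][1],o["orientation"][0][1])),o["finger_gap"])
E
```

```text
top garlic 0.7 [467.6  38.7] 0.1728992909193039
top keeper 0.61 [ 539.5 -135.6] 0.03216952085494995
top white_jar 0.83 [536.2 -46.3] 0.06055363267660141
top keeper_lid 0.61 [447.4 -36.4] 0.02937745489180088
top white_lid 0.89 [ 428.1 -118. ] 0.13083164393901825
top green_lid 0.77 [ 417.2 -199.5] 0.07570582628250122
side garlic 0.58 [469.9  33.6] 0.125
side keeper 0.61 [ 538.4 -149.4] 1.0148462057113647
side white_jar 0.55 [538.6 -51.1] 0.11337070912122726
side green_jar 0.97 [ 501.8 -222.7] 0.16728998720645905
side keeper_lid 0.91 [448.1 -40.6] 0.2778479754924774
side white_lid 0.63 [ 430.4 -118.8] 0.268410861492157
side green_lid 0.97 [ 419.2 -203.2] 0.36013513803482056
2.4 [ 258.2 -513.7  404.7] -63.31328271397158 85.83063132246154
```

{"method": "carry_out", "body": {
  "steps": [
    [0.04, 0.06, 0, 0, 0, 8, 1],
    [0.08, 0.12, 0, 0, 0, 16, 1],
    [0.11, 0.18, 0, 0, 0, 24, 1],
    [0.14, 0.24, 0, 0, 0, 32, 1],
    [0.16, 0.3, 0, 0, 0, 40, 1],
    [0.18, 0.36, 0, 0, 0, 48, 1],
    [0.2, 0.42, 0, 0, 0, 48, 1],
    [0.21, 0.48, 0, 0, 0, 48, 1]
  ]
}}

```text
clock: 3.4
eef_pos: [462.4, -59.4, 405.1]
orientation: [[0.264, 0.964, 0.001], [0.964, -0.264, -0.0], [-0.0, 0.001, -1.0]]
wrist_force: [1.1, -1.1, 0.1]
finger_gap: 85.4
finger_force: 0.0
```

{"method": "carry_out", "body": {
  "steps": [
    [0, 0.04, 0, 0, 0, 0, 1],
    [0, 0.072, -0.05, 0, 0, 0, 1],
    [0, 0.072, -0.1, 0, 0, 0, 1],
    [0, 0.072, -0.1, 0, 0, 0, 1],
    [0, 0.072, -0.1, 0, 0, 0, 1]
  ]
}}

```text
clock: 4.03
eef_pos: [462.9, 10.1, 306.6]
orientation: [[0.265, 0.964, 0.003], [0.964, -0.265, -0.001], [0.0, 0.003, -1.0]]
wrist_force: [0.2, 0.4, 0.0]
finger_gap: 85.4
finger_force: 0.0
```

{"method": "carry_out", "body": {
  "steps": [
    [0.005, 0.027, 0, 0, 0, 0, 1],
    [0.005, 0.027, -0.04, 0, 0, 0, 1],
    [0.005, 0.027, -0.06, 0, 0, 0, 1],
    [0.005, 0.027, -0.06, 0, 0, 0, 1]
  ]
}}

```text
clock: 4.53
eef_pos: [467.7, 37.1, 245.8]
orientation: [[0.265, 0.964, 0.001], [0.964, -0.265, -0.0], [0.0, 0.001, -1.0]]
wrist_force: [1.1, -0.3, 0.3]
finger_gap: 85.5
finger_force: 0.0
```

```bash
python3 - <<'E'
from h import *
a=manip.get_image("side")[150:350,200:440];b=manip.get_image("top")[170:330,200:440]
cv2.imwrite("pics/g1.png",np.vstack([cv2.resize(a,None,fx=1.65,fy=1.65,interpolation=3),cv2.resize(b,None,fx=1.65,fy=1.65)]))
print(manip.get_obs()["eef_pos"],proj("side",[468,38,22]))
E
```

```text
[468.41622818  37.06906731 247.08868572] [305.74279931 282.80718343]
```

View pics/g1.png

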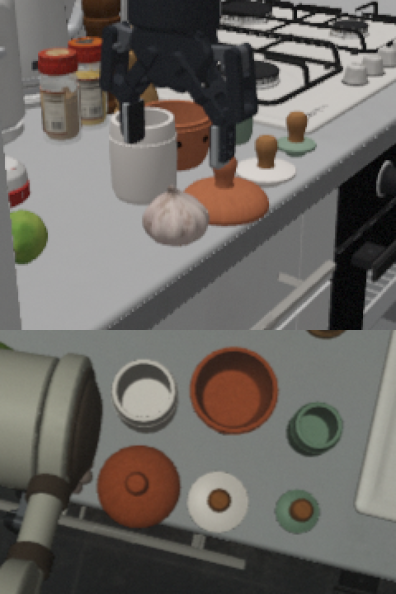

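The side view shows the open fingers straddling the garlic, centred on it. I'll lower and close on it.

{"method": "carry_out", "body": {
  "steps": [
    [0, 0.001, -0.035, 0, 0, 0, 1],
    [0, 0.001, -0.066, 0, 0, 0, 1],
    [0, 0.001, -0.066, 0, 0, 0, 1],
    [0, 0.001, -0.066, 0, 0, 0, 0.3],
    [0, 0.001, -0.066, 0, 0, 0, 0.3],
    [0, 0.001, -0.066, 0, 0, 0, 0.3],
    [0, 0.001, -0.066, 0, 0, 0, 0.3],
    [0, 0.001, -0.066, 0, 0, 0, 0.3]
  ]
}}

```text
clock: 5.62
eef_pos: [468.5, 38.4, 181.7]
orientation: [[0.264, 0.965, 0.003], [0.965, -0.264, -0.001], [0.0, 0.004, -1.0]]
wrist_force: [-5.5, 0.5, 13.9]
finger_gap: 54.3
finger_force: 60.2
```

{"method": "carry_out", "body": {
  "steps": [
    [0, 0, 0.03, 0, 0, 0, 0.3],
    [0, 0, 0.08, 0, 0, 0, 0.3],
    [0, 0, 0.13, 0, 0, 0, 0.3],
    [0.01, -0.05, 0.13, 0, 0, 0, 0.3],
    [0.035, -0.1, 0.13, 0, 0, 0, 0.3],
    [0.06, -0.15, 0.13, 0, 0, 0, 0.3],
    [0.071, -0.174, 0.13, 0, 0, 0, 0.3],
    [0.071, -0.174, 0.13, 0, 0, 0, 0.3]
  ]
}}

```text
clock: 6.62
eef_pos: [538.7, -137.1, 310.1]
orientation: [[0.266, 0.964, 0.002], [0.964, -0.266, -0.001], [-0.001, 0.002, -1.0]]
wrist_force: [-0.0, 1.0, -0.6]
finger_gap: 53.8
finger_force: 63.2
```

```bash
cat >view.py <<'E'
import sys
from h import *
n=sys.argv[1]
a=manip.get_image("side")[120:320,220:460];b=manip.get_image("top")[170:330,200:440]
cv2.imwrite(f"pics/{n}.png",np.vstack([cv2.resize(a,None,fx=1.65,fy=1.65,interpolation=3),cv2.resize(b,None,fx=1.65,fy=1.65)]))
o=manip.get_obs();print(o["clock"],o["eef_pos"],o["finger_gap"],o["finger_force"],o["wrist_force"])
E
python3 view.py g2
```

```text
6.725 [ 537.9261454  -135.02884079  309.33191207] 53.985329736556984 63.229490040102974 [ 0.30678434 -0.4303298  -0.40508796]
```

View pics/g2.png

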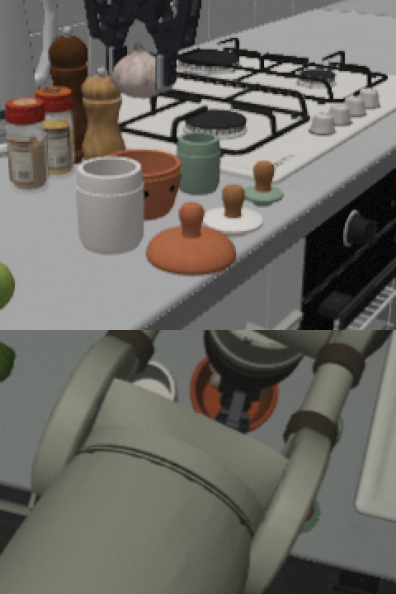

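{"method": "carry_out", "body": {
  "steps": [
    [0.001, 0, -0.04, 0, 0, 0, 0.3],
    [0.001, 0, -0.07, 0, 0, 0, 0.3],
    [0.001, 0, -0.08, 0, 0, 0, 0.3],
    [0.001, 0, -0.08, 0, 0, 0, 0.3],
    [0.001, 0, -0.08, 0, 0, 0, 0.3]
  ]
}}

```text
clock: 7.35
eef_pos: [539.8, -135.4, 230.4]
orientation: [[0.264, 0.965, 0.003], [0.965, -0.264, -0.001], [-0.001, 0.003, -1.0]]
wrist_force: [-0.3, 0.4, -0.5]
finger_gap: 53.7
finger_force: 63.2
```

{"method": "carry_out", "body": {
  "steps": [
    [0, 0, 0, 0, 0, 0, 0.9],
    [0, 0, 0, 0, 0, 0, 0.9],
    [0, 0, 0, 0, 0, 0, 0.9],
    [0, 0, 0, 0, 0, 0, 0.9],
    [0, 0, 0.06, 0, 0, 0, 0.9],
    [0, 0, 0.1, 0, 0, 0, 0.6],
    [-0.06, 0.06, 0.1, 0, 0, 0, 0.6],
    [-0.091, 0.099, 0.1, 0, 0, 0, 0.6]
  ]
}}

```text
clock: 8.35
eef_pos: [453.5, -43.1, 329.4]
orientation: [[0.265, 0.964, 0.001], [0.964, -0.265, -0.0], [0.0, 0.001, -1.0]]
wrist_force: [0.3, 1.1, 0.2]
finger_gap: 51.2
finger_force: 0.0
```

{"method": "carry_out", "body": {
  "steps": [
    [0, 0, 0, 0, 0, 0, 0.6],
    [0, 0.01, -0.03, 0, 0, 0, 0.6],
    [0, 0.01, -0.03, 0, 0, 0, 0.6],
    [0, 0.01, -0.03, 0, 0, 0, 0.6]
  ]
}}

```text
clock: 8.85
eef_pos: [455.0, -34.3, 299.6]
orientation: [[0.264, 0.964, 0.001], [0.964, -0.264, -0.001], [-0.0, 0.001, -1.0]]
wrist_force: [0.8, 0.2, -0.2]
finger_gap: 51.2
finger_force: 0.0
```

```bash
python3 view.py g3
```

```text
8.95 [455.06854835 -34.37006848 299.90325872] 51.46543383668614 0.0 [-0.08429743 -0.40223077  0.16999485]
```

View pics/g3.png

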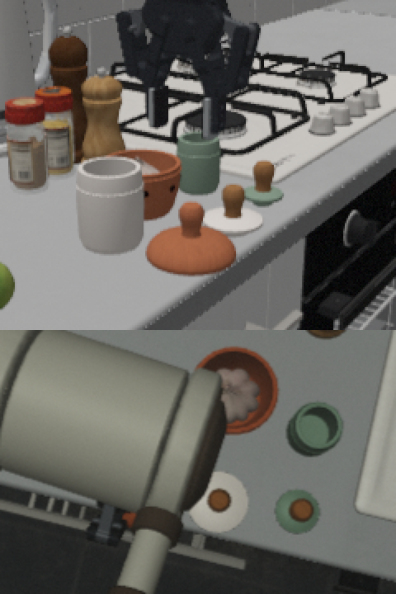

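The garlic is inside the keeper: top crop (240,395), with the keeper rim still in the same place. Now I'll refine the knob positions in the top view and the green jar by colour.

```bash
python3 - <<'E'
from h import *
np.set_printoptions(precision=1,suppress=True)
im=cv2.imread("pics/top0.png");hsv=cv2.cvtColor(im,cv2.COLOR_BGR2HSV)
def comp(m,u,v):
    n,l,s,c=cv2.connectedComponentsWithStats(m.astype(np.uint8));k=min(range(1,n),key=lambda i:np.hypot(*(c[i]-(u,v))) if s[i,4]>15 else 9e9)
    return l==k,s[k],c[k]
green=(hsv[...,0]>60)&(hsv[...,0]<95)&(hsv[...,1]>50)
m,s,c=comp(green,391,229);m=cv2.drawContours(np.zeros((480,640),np.uint8),cv2.findContours(m.astype(np.uint8),0,2)[0],-1,1,-1)
print("green jar",s,fit("top","green_jar",m.astype(np.float32),501,-222))
brown=(hsv[...,0]<20)&(hsv[...,1]>110)
for n,u,v,g in(("white_lid",333,273,(428,-118)),("green_lid",382,279,(417,-199))):
    m,s,c=comp(brown,u,v);print(n,s,c,at_z("top",*c,38))
m,s,c=comp(green|brown,380,280);print(s,fit("top","green_lid",m.astype(np.float32),417,-199))
for r in manip.outline_of("side","keeper_lid")[:1]: print(r["bbox"],fit("side","keeper_lid",np.array(r["pixels"],np.float32),447,-38))
manip.get_image("top")
for n in("green_jar","green_lid","white_lid"):
    for r in manip.outline_of("top",n)[:1]: print(n,r["confidence"],fit("top",n,np.array(r["pixels"],np.float32),*dict(green_jar=(501,-222),green_lid=(417,-199),white_lid=(428,-118))[n]))
E
```

```text
green jar [373 267  10   4  20] (array([ 435.2, -173.1]), np.float64(35.58854293823242))
white_lid [326 267  13  13 125] [332.3 272.7] [ 429.9 -118.7   38. ]
green_lid [376 273  13  12 132] [382.2 278.6] [ 418.2 -201.5   38. ]
[376 273  13  12 132] (array([ 416.5, -193.4]), np.float64(3.4540719985961914))
[335.1, 265.6, 55.3, 47.1] (array([448. , -37.1]), np.float64(0.09739019721746445))
green_jar 0.96 (array([ 500.5, -217.7]), np.float64(0.08683372288942337))
green_lid 0.62 (array([ 417.2, -200.3]), np.float64(0.06858108192682266))
white_lid 0.9 (array([ 428.9, -117.6]), np.float64(0.2547103464603424))
```

{"method": "carry_out", "body": {
  "steps": [
    [-0.0075, -0.0025, -0.03, 0, 0, 0, 0.6],
    [-0.0075, -0.0025, -0.07, 0, 0, 0, 0.6],
    [-0.0075, -0.0025, -0.095, 0, 0, 0, 0.6],
    [-0.0075, -0.0025, -0.095, 0, 0, 0, 0.6],
    [-0.0075, -0.0025, -0.095, 0, 0, 0, 0.6]
  ]
}}

```text
clock: 9.82
eef_pos: [447.5, -36.4, 204.8]
orientation: [[0.264, 0.965, 0.002], [0.965, -0.264, -0.001], [-0.0, 0.002, -1.0]]
wrist_force: [0.8, -0.2, 1.1]
finger_gap: 51.1
finger_force: 0.0
```

```bash
python3 view.py k1
```

```text
9.925 [447.65355584 -36.45137065 205.20899494] 51.4229000848423 0.0 [-0.51531817  0.18468851  0.5387969 ]
```

View pics/k1.png

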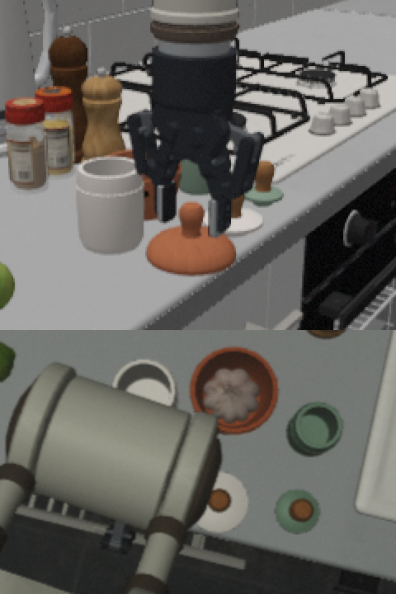

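The fingers straddle the keeper knob: pads at crop x 166 and 214, knob at 191. I'll close and lift.

{"method": "carry_out", "body": {
  "steps": [
    [0, 0, -0.001, 0, 0, 0, 0.1],
    [0, 0, -0.001, 0, 0, 0, 0.1],
    [0, 0, -0.001, 0, 0, 0, 0.1],
    [0, 0, -0.001, 0, 0, 0, 0.1],
    [0, 0, -0.001, 0, 0, 0, 0.1],
    [0, 0, 0.02, 0, 0, 0, 0.1],
    [0, 0, 0.06, 0, 0, 0, 0.1],
    [0, 0, 0.12, 0, 0, 0, 0.1]
  ]
}}

```text
clock: 10.92
eef_pos: [445.5, -35.7, 322.7]
orientation: [[0.264, 0.964, -0.005], [0.964, -0.264, 0.002], [0.0, -0.006, -1.0]]
wrist_force: [0.8, -0.9, -2.2]
finger_gap: 21.3
finger_force: 59.2
```

{"method": "carry_out", "body": {
  "steps": [
    [0.03, -0.03, 0, 0, 0, 0, 0.1],
    [0.06, -0.065, 0, 0, 0, 0, 0.1],
    [0.092, -0.099, 0, 0, 0, 0, 0.1],
    [0.092, -0.099, -0.02, 0, 0, 0, 0.1],
    [0.092, -0.099, -0.04, 0, 0, 0, 0.1],
    [0.092, -0.099, -0.045, 0, 0, 0, 0.1],
    [0.092, -0.099, -0.045, 0, 0, 0, 0.1],
    [0.092, -0.099, -0.045, 0, 0, 0, 0.1]
  ]
}}

```text
clock: 11.92
eef_pos: [539.1, -135.2, 279.7]
orientation: [[0.264, 0.965, 0.001], [0.965, -0.264, -0.001], [-0.0, 0.002, -1.0]]
wrist_force: [0.6, -0.9, -1.7]
finger_gap: 21.5
finger_force: 59.5
```

```bash
python3 view.py k2; python3 - <<'E'
from h import *
for c in("side","top"):
    for n,g,z in(("keeper_lid",(539,-136),75),("keeper",(539,-136),0)):
        for r in manip.outline_of(c,n)[:1]: print(c,n,r["confidence"],r["bbox"],fit(c,n,np.array(r["pixels"],np.float32),*g,z))
E
```

```text
12.025 [ 539.11355096 -135.23655572  279.69002842] 21.3869290710171 59.5306757488288 [ 0.53700011  0.58048694 -1.41269463]
side keeper_lid 0.55 [305.6, 193.4, 48.4, 34.3] (array([ 542.1768384 , -142.69110012]), np.float64(0.25732162594795227))
side keeper 0.58 [307.9, 232.8, 38.4, 45.7] (array([ 534.20454788, -145.24811363]), np.float64(1.4384578466415405))
top keeper_lid 0.78 [342.6, 208.5, 49.0, 36.4] (array([ 539.49126652, -134.47580299]), np.float64(2.445324182510376))
top keeper 0.48 [355.9, 230.3, 2.7, 2.8] (array([ 536.00714111, -132.25036621]), np.float64(208.61932373046875))
```

View pics/k2.png

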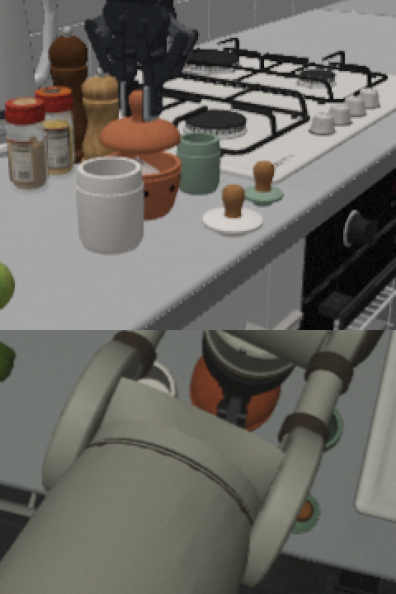

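The lid is held level, centred over the keeper to about 1 mm (lid spans crop x 101–180, keeper's right edge at 182). I'll lower it slowly.

{"method": "carry_out", "body": {
  "steps": [
    [0.0003, 0, -0.008, 0, 0, 0, 0.1],
    [0.0003, 0, -0.014, 0, 0, 0, 0.1],
    [0.0003, 0, -0.018, 0, 0, 0, 0.1],
    [0.0003, 0, -0.02, 0, 0, 0, 0.1],
    [0.0003, 0, -0.0215, 0, 0, 0, 0.1],
    [0.0003, 0, -0.0225, 0, 0, 0, 0.1],
    [0.0003, 0, -0.023, 0, 0, 0, 0.1],
    [0.0003, 0, -0.023, 0, 0, 0, 0.1]
  ]
}}

```text
clock: 13.22
eef_pos: [539.2, -135.2, 255.9]
orientation: [[0.264, 0.964, 0.0], [0.964, -0.264, -0.0], [-0.0, 0.0, -1.0]]
wrist_force: [0.5, 0.0, -2.2]
finger_gap: 21.6
finger_force: 59.6
```

Not touching yet. I'll go down a little more.

{"method": "carry_out", "body": {
  "steps": [
    [0, 0, -0.0005, 0, 0, 0, 0.1],
    [0, 0, -0.001, 0, 0, 0, 0.1],
    [0, 0, -0.0015, 0, 0, 0, 0.1],
    [0, 0, -0.0015, 0, 0, 0, 0.1]
  ]
}}

```text
clock: 13.72
eef_pos: [539.4, -135.3, 255.8]
orientation: [[0.264, 0.965, 0.0], [0.965, -0.264, -0.0], [-0.0, 0.001, -1.0]]
wrist_force: [-5.1, 1.6, 8.4]
finger_gap: 21.2
finger_force: 60.5
```

{"method": "carry_out", "body": {
  "steps": [
    [0, 0, -0.001, 0, 0, 0, 0.3],
    [0, 0, -0.001, 0, 0, 0, 0.6],
    [0, 0, -0.001, 0, 0, 0, 0.6],
    [0, 0, -0.001, 0, 0, 0, 0.6],
    [0, 0, 0.03, 0, 0, 0, 0.6],
    [0, 0, 0.07, 0, 0, 0, 0.6],
    [-0.05, 0.009, 0.07, 0, 0, 0, 0.6],
    [-0.1, 0.015, 0.07, 0, 0, 0, 0.6]
  ]
}}

```text
clock: 14.72
eef_pos: [438.3, -120.0, 324.8]
orientation: [[0.263, 0.965, 0.001], [0.965, -0.263, -0.001], [-0.001, 0.001, -1.0]]
wrist_force: [-1.0, 0.0, -0.5]
finger_gap: 51.5
finger_force: 0.0
```

{"method": "carry_out", "body": {
  "steps": [
    [-0.011, 0.002, 0, 0, 0, 0, 0.6],
    [-0.011, 0.002, -0.05, 0, 0, 0, 0.6],
    [-0.011, 0.002, -0.09, 0, 0, 0, 0.6],
    [-0.011, 0.002, -0.1, 0, 0, 0, 0.6],
    [-0.011, 0.002, -0.1, 0, 0, 0, 0.6]
  ]
}}

```text
clock: 15.35
eef_pos: [428.7, -118.4, 224.6]
orientation: [[0.264, 0.965, 0.0], [0.965, -0.264, -0.0], [0.0, 0.0, -1.0]]
wrist_force: [0.0, 0.1, -0.8]
finger_gap: 51.5
finger_force: 0.0
```

```bash
python3 view.py w1;python3 - <<'E'
from h import *
for n,g in(("keeper_lid",(539.5,-135.6)),("keeper",(539.5,-135.6)),("white_jar",(536,-46))):
    for r in manip.outline_of("top",n)[:1]: print(n,r["confidence"],r["bbox"],fit("top",n,np.array(r["pixels"],np.float32),*g,52 if "lid" in n else 0))
E
```

```text
15.45 [ 429.20015722 -118.75328297  225.87551721] 51.1601203371561 0.0 [ 0.54316195 -0.83613829 -0.06479664]
white_jar 0.79 [288.2, 210.4, 42.0, 40.9] (array([535.96921539, -45.45768738]), np.float64(0.34963688254356384))
```

View pics/w1.png

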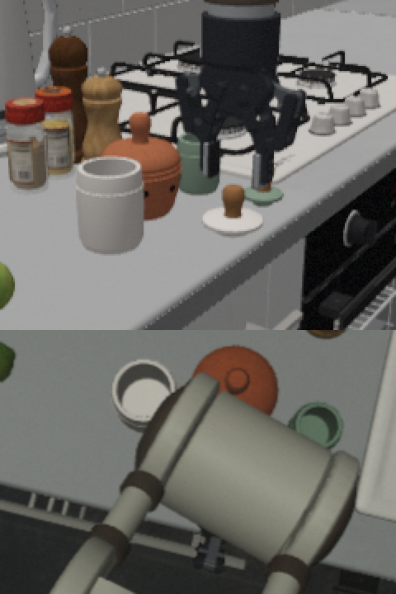

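The keeper lid is seated level. The fingers straddle the white lid's knob (210 and 260, knob at 233). I'll lower, grip and lift.

{"method": "carry_out", "body": {
  "steps": [
    [0, 0, -0.02, 0, 0, 0, 0.6],
    [0, 0, -0.03, 0, 0, 0, 0.6],
    [0, 0, -0.03, 0, 0, 0, 0.6],
    [0, 0, -0.03, 0, 0, 0, 0.1],
    [0, 0, -0.03, 0, 0, 0, 0.1],
    [0, 0, -0.03, 0, 0, 0, 0.1],
    [0, 0, -0.03, 0, 0, 0, 0.1],
    [0, 0, -0.03, 0, 0, 0, 0.1]
  ]
}}

```text
clock: 16.6
eef_pos: [428.7, -118.5, 195.0]
orientation: [[0.264, 0.965, 0.002], [0.965, -0.264, -0.001], [-0.0, 0.002, -1.0]]
wrist_force: [-0.4, 0.0, 6.2]
finger_gap: 21.1
finger_force: 58.7
```

{"method": "carry_out", "body": {
  "steps": [
    [0, 0, 0.02, 0, 0, 0, 0.1],
    [0, 0, 0.06, 0, 0, 0, 0.1],
    [0, 0, 0.11, 0, 0, 0, 0.1],
    [0, 0, 0.15, 0, 0, 0, 0.1],
    [0.03, 0.01, 0.16, 0, 0, 0, 0.1],
    [0.06, 0.03, 0.16, 0, 0, 0, 0.1],
    [0.09, 0.055, 0.16, 0, 0, 0, 0.1],
    [0.107, 0.072, 0.16, 0, 0, 0, 0.1]
  ]
}}

```text
clock: 17.6
eef_pos: [535.8, -45.0, 353.3]
orientation: [[0.263, 0.965, -0.002], [0.965, -0.263, 0.001], [0.0, -0.002, -1.0]]
wrist_force: [-0.3, -0.1, -1.6]
finger_gap: 21.6
finger_force: 59.2
```

{"method": "carry_out", "body": {
  "steps": [
    [0, 0, -0.02, 0, 0, 0, 0.1],
    [0, 0, -0.04, 0, 0, 0, 0.1],
    [0, 0, -0.06, 0, 0, 0, 0.1],
    [0, 0, -0.065, 0, 0, 0, 0.1],
    [0, 0, -0.065, 0, 0, 0, 0.1]
  ]
}}

```text
clock: 18.23
eef_pos: [534.9, -46.1, 288.9]
orientation: [[0.264, 0.965, -0.001], [0.965, -0.264, 0.0], [0.0, -0.001, -1.0]]
wrist_force: [-0.0, 1.0, -1.4]
finger_gap: 21.3
finger_force: 59.2
```

```bash
python3 view.py w2; python3 - <<'E'
from h import *
for u,z in((536.1,98),): print([proj("side",p) for p in([536.1,-46,82],[536.1,-46,100])])
E
```

```text
18.325 [535.39306955 -46.27945783 290.00005157] 21.028630216579803 59.209464890300296 [ 0.0083261   0.01896926 -0.91894513]
[array([285.52928847, 220.5311302 ]), array([285.22804313, 209.92697455])]
```

View pics/w2.png

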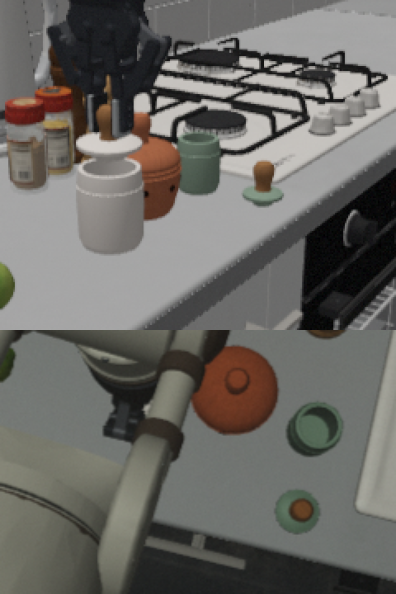

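The lid is centred over the white jar: lid spans crop x 77–143, rim 77–144. I'll lower it slowly.

{"method": "carry_out", "body": {
  "steps": [
    [0, 0, -0.006, 0, 0, 0, 0.1],
    [0, 0, -0.011, 0, 0, 0, 0.1],
    [0, 0, -0.015, 0, 0, 0, 0.1],
    [0, 0, -0.018, 0, 0, 0, 0.1],
    [0, 0, -0.02, 0, 0, 0, 0.1],
    [0, 0, -0.021, 0, 0, 0, 0.1],
    [0, 0, -0.0215, 0, 0, 0, 0.1],
    [0, 0, -0.0215, 0, 0, 0, 0.1]
  ]
}}

```text
clock: 19.32
eef_pos: [535.3, -46.2, 268.4]
orientation: [[0.264, 0.965, 0.0], [0.965, -0.264, -0.0], [-0.0, 0.001, -1.0]]
wrist_force: [-2.0, 0.7, 5.3]
finger_gap: 21.6
finger_force: 59.7
```

{"method": "carry_out", "body": {
  "steps": [
    [0, 0, -0.0003, 0, 0, 0, 0.1],
    [0, 0, -0.0006, 0, 0, 0, 0.1],
    [0, 0, -0.001, 0, 0, 0, 0.1],
    [0, 0, -0.001, 0, 0, 0, 0.1]
  ]
}}

```text
clock: 19.82
eef_pos: [535.5, -46.3, 268.1]
orientation: [[0.264, 0.965, 0.001], [0.965, -0.264, -0.0], [-0.0, 0.001, -1.0]]
wrist_force: [-4.3, 1.6, 10.1]
finger_gap: 21.5
finger_force: 60.2
```

{"method": "carry_out", "body": {
  "steps": [
    [0, 0, 0, 0, 0, 0, 0.3],
    [0, 0, 0, 0, 0, 0, 0.6],
    [0, 0, 0, 0, 0, 0, 0.6],
    [0, 0, 0, 0, 0, 0, 0.6],
    [0, 0, 0.03, 0, 0, 0, 0.6],
    [0, 0, 0.07, 0, 0, 0, 0.6],
    [-0.035, -0.045, 0.07, 0, 0, 0, 0.6],
    [-0.07, -0.09, 0.07, 0, 0, 0, 0.6]
  ]
}}

```text
clock: 20.82
eef_pos: [464.5, -136.8, 337.4]
orientation: [[0.262, 0.965, 0.001], [0.965, -0.262, -0.001], [-0.001, 0.002, -1.0]]
wrist_force: [0.7, -0.3, 0.5]
finger_gap: 51.2
finger_force: 0.0
```

{"method": "carry_out", "body": {
  "steps": [
    [-0.04, -0.055, 0, 0, 0, 0, 0.6],
    [-0.048, -0.0645, -0.03, 0, 0, 0, 0.6],
    [-0.048, -0.0645, -0.08, 0, 0, 0, 0.6],
    [-0.048, -0.0645, -0.113, 0, 0, 0, 0.6],
    [-0.048, -0.0645, -0.113, 0, 0, 0, 0.6],
    [-0.048, -0.0645, -0.113, 0, 0, 0, 0.6]
  ]
}}

```text
clock: 21.58
eef_pos: [417.8, -201.1, 225.1]
orientation: [[0.264, 0.965, 0.002], [0.965, -0.264, -0.001], [-0.001, 0.002, -1.0]]
wrist_force: [0.3, 0.4, 0.1]
finger_gap: 51.0
finger_force: 0.0
```

```bash
python3 view.py r1
```

```text
21.675 [ 417.97663822 -201.25845639  225.62731958] 51.12518207177601 0.0 [-0.043507    0.41624303  0.49793335]
```

View pics/r1.png

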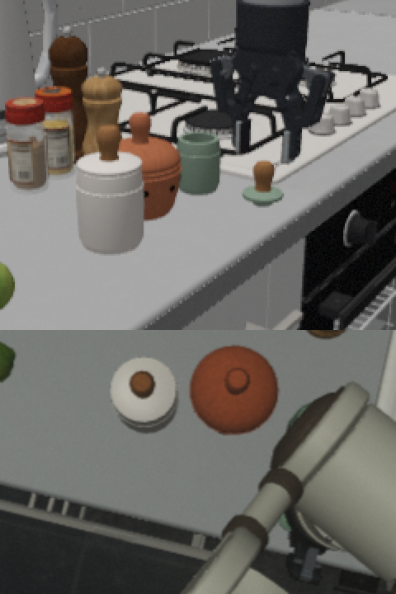

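The white lid is seated level. The fingers straddle the green lid's knob (240 and 289, knob at 263). I'll lower, grip, lift and carry it to the green jar.

{"method": "carry_out", "body": {
  "steps": [
    [0, 0, -0.02, 0, 0, 0, 0.6],
    [0, 0, -0.03, 0, 0, 0, 0.6],
    [0, 0, -0.03, 0, 0, 0, 0.6],
    [0, 0, -0.03, 0, 0, 0, 0.1],
    [0, 0, -0.03, 0, 0, 0, 0.1],
    [0, 0, -0.03, 0, 0, 0, 0.1],
    [0, 0, -0.03, 0, 0, 0, 0.1],
    [0, 0, -0.03, 0, 0, 0, 0.1]
  ]
}}

```text
clock: 22.68
eef_pos: [417.6, -201.0, 194.6]
orientation: [[0.264, 0.965, 0.001], [0.965, -0.264, -0.001], [-0.001, 0.001, -1.0]]
wrist_force: [-0.2, 1.3, 6.6]
finger_gap: 21.5
finger_force: 58.6
```

{"method": "carry_out", "body": {
  "steps": [
    [0, 0, 0.02, 0, 0, 0, 0.1],
    [0, 0, 0.06, 0, 0, 0, 0.1],
    [0, 0, 0.1, 0, 0, 0, 0.1],
    [0.04, -0.01, 0.1, 0, 0, 0, 0.1],
    [0.083, -0.0175, 0.1, 0, 0, 0, 0.1],
    [0.083, -0.0175, 0.085, 0, 0, 0, 0.1],
    [0.083, -0.0175, 0.08, 0, 0, 0, 0.1],
    [0.083, -0.0175, 0.08, 0, 0, 0, 0.1]
  ]
}}

```text
clock: 23.68
eef_pos: [498.9, -217.7, 272.5]
orientation: [[0.264, 0.964, -0.002], [0.964, -0.264, 0.002], [0.001, -0.003, -1.0]]
wrist_force: [-0.1, -0.3, -0.8]
finger_gap: 21.3
finger_force: 59.2
```

```bash
python3 view.py r2; python3 - <<'E'
from h import *
for c in("side","top"):
    for n,z in(("green_lid",79),("green_jar",0)):
        for r in manip.outline_of(c,n)[:1]: print(c,n,r["confidence"],r["bbox"],fit(c,n,np.array(r["pixels"],np.float32),501,-218,z))
E
```

```text
23.775 [ 499.47741532 -218.06658904  273.70306226] 21.566614526648937 59.1766832023859 [ 0.43562907  0.01951015 -1.01393983]
side green_lid 0.9 [340.1, 185.1, 24.9, 22.9] (array([ 498.99023438, -214.52246094]), np.float64(0.5941532254219055))
side green_jar 0.94 [339.9, 222.4, 26.9, 39.8] (array([ 501.85968018, -224.30569458]), np.float64(0.18516355752944946))
top green_jar 0.64 [379.4, 227.1, 5.0, 8.9] (array([ 490.32159519, -198.44272232]), np.float64(20.76041603088379))
```

View pics/r2.png

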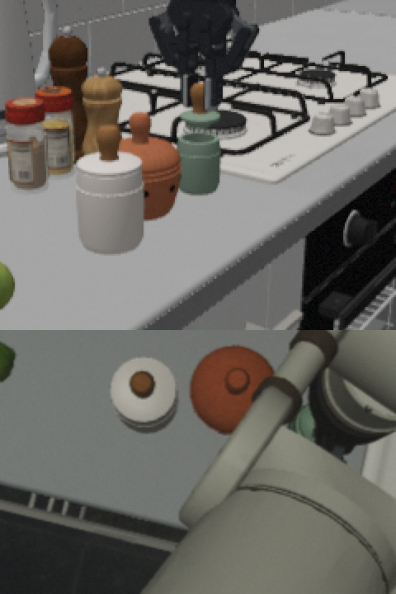

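The green lid and jar are aligned: side-view centres are column 340.1 and 339.9. I'll lower it slowly.

{"method": "carry_out", "body": {
  "steps": [
    [0.0005, 0, -0.007, 0, 0, 0, 0.1],
    [0.0005, 0, -0.012, 0, 0, 0, 0.1],
    [0.0005, 0, -0.016, 0, 0, 0, 0.1],
    [0.0005, 0, -0.019, 0, 0, 0, 0.1],
    [0.0005, 0, -0.021, 0, 0, 0, 0.1],
    [0.0005, 0, -0.022, 0, 0, 0, 0.1],
    [0.0005, 0, -0.023, 0, 0, 0, 0.1],
    [0.0005, 0, -0.023, 0, 0, 0, 0.1]
  ]
}}

```text
clock: 24.98
eef_pos: [500.6, -218.2, 250.7]
orientation: [[0.264, 0.965, -0.0], [0.965, -0.264, -0.0], [-0.0, -0.0, -1.0]]
wrist_force: [-0.7, 0.6, -0.8]
finger_gap: 21.4
finger_force: 59.2
```

{"method": "carry_out", "body": {
  "steps": [
    [0, 0, -0.0005, 0, 0, 0, 0.1],
    [0, 0, -0.001, 0, 0, 0, 0.1],
    [0, 0, -0.001, 0, 0, 0, 0.1]
  ]
}}

```text
clock: 25.35
eef_pos: [500.7, -218.2, 250.0]
orientation: [[0.264, 0.965, 0.0], [0.965, -0.264, -0.0], [-0.0, 0.0, -1.0]]
wrist_force: [-0.7, 0.2, 1.0]
finger_gap: 21.6
finger_force: 59.3
```

Contact is just starting at the expected height. I'll press slightly more, release and back away.

{"method": "carry_out", "body": {
  "steps": [
    [0, 0, -0.0004, 0, 0, 0, 0.1],
    [0, 0, -0.0008, 0, 0, 0, 0.1],
    [0, 0, -0.0008, 0, 0, 0, 0.1]
  ]
}}

```text
clock: 25.72
eef_pos: [500.8, -218.3, 249.8]
orientation: [[0.264, 0.965, 0.0], [0.965, -0.264, -0.0], [-0.0, 0.001, -1.0]]
wrist_force: [-2.3, 1.4, 5.5]
finger_gap: 21.2
finger_force: 59.8
```

{"method": "carry_out", "body": {
  "steps": [
    [0, 0, 0, 0, 0, 0, 0.3],
    [0, 0, 0, 0, 0, 0, 0.6],
    [0, 0, 0, 0, 0, 0, 0.6],
    [0, 0, 0, 0, 0, 0, 0.6],
    [0, 0, 0.03, 0, 0, 0, 0.6],
    [0, 0, 0.08, 0, 0, 0, 0.6],
    [-0.05, -0.03, 0.12, 0, 0, 0, 0.6],
    [-0.1, -0.08, 0.15, 0, 0, 0, 0.6]
  ]
}}

```text
clock: 26.72
eef_pos: [414.6, -284.2, 391.8]
orientation: [[0.262, 0.965, 0.002], [0.965, -0.262, -0.002], [-0.001, 0.002, -1.0]]
wrist_force: [0.4, -0.5, -0.5]
finger_gap: 51.4
finger_force: 0.0
```

{"method": "carry_out", "body": {
  "steps": [
    [-0.02, -0.05, 0, 0, 0, 0, 0.6],
    [-0.04, -0.1, 0, 0, 0, 0, 0.6],
    [-0.05, -0.14, 0, 0, 0, 0, 0.6],
    [-0.05, -0.14, 0, 0, 0, 0, 0.6]
  ]
}}

```text
clock: 27.22
eef_pos: [364.0, -426.4, 389.6]
orientation: [[0.268, 0.964, -0.0], [0.964, -0.268, -0.0], [-0.0, -0.0, -1.0]]
wrist_force: [0.7, 0.8, -0.2]
finger_gap: 51.2
finger_force: 0.0
```

```bash
python3 view.py end
```

```text
27.325 [ 365.17245436 -424.00570461  389.46927499] 51.20109445505961 0.0 [-0.51648127 -0.03615667  1.39048774]
```

View pics/end.png

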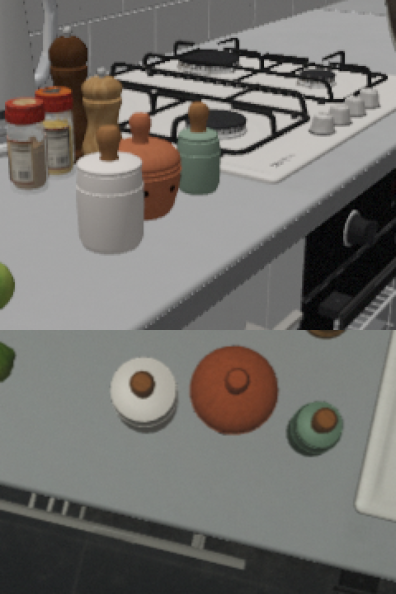

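All three pots are closed with level lids: crop positions white (108,150), keeper (140,130) and green (198,120). They stand where they were and the arm is clear, so I'm handing in.

```bash
python3 -c "
from plant import manip
print(manip.hand_in())"
```

```text
the job is handed in; nothing more can be done
None
```

The garlic is back in the keeper and all three pots are closed, each with its own lid seated level; I handed the job in at about 27 s, and no verdict came back.

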